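# Put the empty bowl on the kitchen scale and tare it

### The arm

A 6-joint arm with a two-finger parallel gripper is mounted at the origin on a cart in front of the work surface, level with it; the furniture and walls round the work are solid. World frame = base frame: x ahead of the robot, y to its left, z up, the work surface at z = 0. Lengths are in mm, angles in rad, forces in N, time in s.
With the tool pointing down it reaches from about 275 to 750 mm from the base axis. Payload 10.2 kg.
Tool frame: the origin (TCP) lies midway between the tips of the shut fingers; the grasp point (between the pads) lies 19 mm behind it; x points along the fingers, y is the direction in which the jaws open and shut, and the axes are right-handed (so a half turn about x gives the same grasp; the last joint's range is limited). The gripper opens to 85 mm and grips with 20 to 120 N. Pads are 22 mm wide; open, the fingers measure 114 mm over their backs; the gripper's body (76 mm by 85 mm) begins 54 mm behind the grasp point. The pads swing forward as they close: fully open they stand 13 mm farther back than shut.
Start: joints at [-1.547, 0.313, 1.498, -0, 1.331, -0.223], TCP at [128.245, -509.101, 231.294] pointing down, gripper open.
Joint ranges: [-2.94, 2.94], [-0.97, 2.17], [0.19, 2.56], [-1.23, 4.37], [0.02, 3.11], [-2.88, 2.88]. Speed limits (rad/s): [2.39, 2.39, 3.01, 3.14, 3.14, 3.14].

### API

Orientations are given as a unit quaternion [w, x, y, z].
In Python, from rig import ctrl gives the robot as it stands.
- The arm moves only by the tool arm_command, never from a script. Its argument "plan" is a list of rows, each a list of 5 numbers: the shift along the tool's x, y, z in m, then the turn about the tool's x in rad, then the opening, from 0 (shut) to 1 (fully open). A call has 1 to 12 rows; each row shifts and turns the commanded pose from where the row before left it, along the tool's axes as they then stand; what a row does not reach is not made up. A row lasts 1/8 s, in which the tool goes at most 62.5 mm and 10.7 degrees, less where a joint would pass 70% of its speed; a pose out of reach is approached as far as the arm can. A call with a gripper value outside its range is refused whole. The fingers move at their own pace and stop on an object; "squeeze" is the grip in N (left out, the last holds). Time passes only in rows, so rows that do not move let the fingers close. It gives the time, the measured TCP pose, the force and the opening at its end, in the units of the state.
- ctrl.sense(): the state, without advancing time (a new reading comes with each control period).
- ctrl.capture(name): name is "scene" or "side" or "wrist"; returns a dict with "color" (420x560x3 uint8, red, green, blue), "fx", "fy", "cx", "cy" (pixels), "xyz" and "orientation" of the camera in the world; the wrist camera has in their place "hand_eye" (4x4, takes a point from camera to tool coordinates, whose origin is the TCP and whose axes are the tool frame's). Camera axes: x right, y up, looking along -z (the intrinsics and any distortion apply to the point x, -y, -z); pixel columns grow to the right and rows downward; lengths in mm; the calibration is good to about 2 mm. A picture is of the moment at which its call begins: read the wrist's pose just before it. There is no depth.
- ctrl.finish_job(): hands the job in, once; it reports no verdict.
Trained networks look in the newest picture that a camera, given by its name, has taken for a name from the list of things; names that differ only in an ending like _2 or _b are one class to them, and where a whole thing is asked for, a point or a joint stands for the part that bears it (a point fixed in the world has none). Each returns a list of dicts, best first, with "score" (0 to 1); they miss things now and then, are a little off and sometimes report something else, mostly with a low value. They report only what shows in the picture. A call takes as long as a camera call. They do not tell look-alikes from the thing itself.
- ctrl.spot_in(camera, query): "uv" ([column, row] in pixels, amid what is visible of it).
- ctrl.regions_of(camera, query): "mask" (420x560 bool, what is visible of it) and "uv" ([column, row] in pixels, amid what is visible of it).
- ctrl.place_of(camera, query): "uv" ([column, row] in pixels: a listed point, or the origin of a listed thing).
The state is a dict: "time_s": time; "joints": joint angles; "dq": joint speeds; "tau": joint torques, N m; "eef_pos": TCP position; "ee_rot": TCP orientation; "force": force on the tool from outside, world axes, zero at the start; "wrist_torque": the same for the moment, N m; "grip_width": opening from 0.0 (shut) to 1.0 (fully open).
Only numpy, scipy, OpenCV 4.12 (cv2) and the standard library are available. Lean on these libraries where they do the work, as an engineer would, in place of code of your own. Each camera call takes 0.05 s, during which the arm holds its last target.

### The job

Get the kitchen scale ready for weighing: move the empty white bowl from the chopping board onto the middle of the scale's dark square plate (it can simply be slid across) and let go of it. When it stands there, press the large oblong tare key fully down and let it come up again; do not press tare before that, never press the small round key, do not lean hard on the scale, and leave the lemon and the tin where they are.

Things in the scene. Friction and masses are not known exactly. Their poses are not given: they have to be found in the camera images.
- bowl_center (a point): Empty white plastic bowl, loose, about 0.12 kg, standing upright on the chopping board: 54 mm high, 135 mm across the rim, 102 mm across its lower half (a step 28 mm above the underside), flat foot about 70 mm across. The point is on its axis, 27 mm above its underside; z up along the axis. Any yaw (round).
- plate (a point): Centre of the top face of the scale's square dark steel weighing plate, 170 x 170 mm, 20 mm above the counter. Axes as the scale's: x away from the keys, y towards the chopping board, z up. The plate does not sink.
- scale: Low kitchen scale, 230 x 170 x 20 mm, grey, on rubber feet; it does not move. Origin on the counter under the plate's centre; x points from the keys towards the back, y to the side where the chopping board is. In front of the plate (x from -85 to -145 mm) is a strip 15 mm high with a display in the middle, the oblong tare key at its -y end and the small round key at its +y end.
- tare_key (a joint): Travel of the tare key, m: 0 up, 0.005 fully down. Spring-loaded: about 0.6 N to start, 3.6 N fully down, comes up by itself.
- tare_top (a point): Centre of the top face of the tare key, the large oblong black key, 28 x 42 mm (x, y of the scale), top 22 mm above the counter when up; pressed straight down. It lies 115 mm in front (-x) of the plate's centre and 56 mm to -y.
- unit_key (a joint): Travel of the small round key (18 mm across, 115 mm in front of the plate's centre, 62 mm to +y), m: 0 up, 0.005 fully down. Not to be pressed.
- board: Wooden chopping board, 210 x 300 x 21.5 mm (its x, y, z), lying with a long edge beside the scale, 4 to 18 mm from it, its top 1.5 mm above the weighing plate. It does not move. Origin at the centre of its underside.
- lemon_center (a point): Yellow lemon, 83 x 58 x 58 mm, loose on the counter behind the scale; the point is its centre. Bystander.
- tin: Flat oblong tin, 63 x 105 x 25 mm, loose on the counter behind the scale; origin at the centre of its underside. Bystander.
Mind the look-alikes: they are no part of the job. Leave any red look-alike of the part that bears bowl_center alone.

How it is judged (in metres and radians):
On the way, in this order (a step that is already met when the one before it is completed fails the run):
1. the bowl stands let go on the middle of the plate, tare not pressed (horizontal distance between bowl_center and plate below 0.035 m and z of bowl_center in the frame of plate between 0.021 and 0.033 m and angle between bowl_center's own z axis and vertical below 0.08 rad and contact force between the fingers and bowl below 0.1 N and linear speed of bowl below 0.02 m/s and value of joint tare_key below 0.001 m), for 0.2 s.
2. the tare key is pressed fully down with the bowl standing free on the plate (horizontal distance between bowl_center and plate below 0.035 m and z of bowl_center in the frame of plate between 0.021 and 0.033 m and angle between bowl_center's own z axis and vertical below 0.08 rad and contact force between the fingers and bowl below 0.1 N and value of joint tare_key above 0.0035 m), for 0.1 s.
At the end, for the whole second after the job is handed in: The bowl stands upright, at rest and released on the weighing plate, its axis within 35 mm of the plate's centre, and the tare key has been pressed (at least 3.5 mm of its 5 mm) and is up again (horizontal distance between bowl_center and plate below 0.035 m and z of bowl_center in the frame of plate between 0.021 and 0.033 m and angle between bowl_center's own z axis and vertical below 0.08 rad and contact force between the arm and bowl below 0.1 N and linear speed of bowl below 0.02 m/s and value of joint tare_key below 0.001 m); the robot touches nothing.
It fails at once if the tare key pressed while the bowl is not on the plate (value of joint tare_key above 0.0025 m and not (horizontal distance between bowl_center and plate below 0.045 m and z of bowl_center in the frame of plate between 0.021 and 0.033 m and angle between bowl_center's own z axis and vertical below 0.08 rad)).
It fails at once if the small round key pressed (value of joint unit_key above 0.0025 m).
It fails at once if the scale leaned on with more than 45 N (contact force between scale and anything else above 45 N).
It fails at once if the lemon moved by more than 40 mm (distance of lemon_center from where it was at the start of the episode above 0.04 m).
It fails at once if the tin moved by more than 40 mm (distance of tin from where it was at the start of the episode above 0.04 m).
It also fails if it takes over 56 s, if anything falls off the work surface, if the arm or the gripper's body presses on something with over 40 N, if the wrist force passes 120 N, or if a joint passes its speed limit or range.

## Working session

There is one attempt and no reset: what is moved stays moved. The work goes in short steps, Python scripts to look and compute and a tool call to move; the robot and the scene stay as the last step left them, time stands still between calls to the robot, and variables do not carry over. Pictures are saved under pics/ and viewed, and the job is handed in when it is done.

Besides the shell and the picture viewer there is one more tool, called after ">>>" by a JSON object that holds its "method" and its "body", one argument or row to a line. arm_command: Moves the arm, as the interface text tells. Its arguments: {"type":"object","properties":{"plan":{"type":"array"},"squeeze":{"type":"number"}},"required":["plan"]}

```bash
ls; mkdir -p pics
cat > h.py <<'E'
import numpy as np,cv2
from rig import ctrl
from scipy.spatial.transform import Rotation as R
def rot(q): return R.from_quat([q[1],q[2],q[3],q[0]]).as_matrix()
def cap(n,fn):
    s=ctrl.sense(); c=ctrl.capture(n); cv2.imwrite('pics/'+fn,c['color'][:,:,::-1])
    if 'hand_eye' in c:
        H=np.array(c['hand_eye']);Rt=rot(s['ee_rot']);c['R']=Rt@H[:3,:3];c['t']=Rt@H[:3,3]+np.array(s['eef_pos'])
    else: c['R']=rot(c['orientation']);c['t']=np.array(c['xyz'])
    return c
def onz(c,uv,z):
    d=c['R']@np.array([(uv[0]-c['cx'])/c['fx'],-(uv[1]-c['cy'])/c['fy'],-1])
    return c['t']+d*(z-c['t'][2])/d[2]
def proj(c,p):
    q=c['R'].T@(np.array(p)-c['t']);return np.array([c['cx']-c['fx']*q[0]/q[2],c['cy']+c['fy']*q[1]/q[2]])
E
python3 - <<'E'
from h import *
s=ctrl.sense();print(s)
Z=dict(bowl_center=48.5,plate=20,tare_top=22,lemon_center=29,tin=0,board=0,scale=0)
for n in ['scene','side','wrist']:
    c=cap(n,n+'0.png');print(n,[k for k in c], c['t'])
    for q in Z:
        for r in ctrl.place_of(n,q)[:3]:
            print(q,round(r['score'],2),np.round(r['uv']),np.round(onz(c,r['uv'],Z[q]),1))
E
```

```text
pics
{'time_s': 0.0, 'joints': array([-1.54741322e+00,  3.13453395e-01,  1.49844776e+00, -2.26275743e-05,
        1.33096275e+00, -2.23376865e-01]), 'dq': array([-0.00084227,  0.00224157, -0.00122088,  0.00185653,  0.00080528,
        0.00075819]), 'tau': array([ 8.01838505e-04, -4.12260962e+01, -2.59743011e+01, -1.21179673e-04,
        4.11675515e-03,  1.97198545e-05]), 'eef_pos': array([ 128.22660459, -508.83933846,  230.72931049]), 'ee_rot': array([ 0.08657554,  0.70176836,  0.08747151, -0.70169408]), 'force': array([-0.11242697,  0.57256816, -0.58008892]), 'wrist_torque': array([ 0.06690493,  0.00663572, -0.0164768 ]), 'grip_width': 1.0034645013557586}
scene ['color', 'fx', 'fy', 'cx', 'cy', 'xyz', 'orientation', 'R', 't'] [ 202.36281401 -744.63917864  745.35078348]
bowl_center 0.82 [193. 170.] [497.3 344.9  48.5]
bowl_center 0.75 [254. 157.] [677.9 339.8  48.5]
bowl_center 0.73 [240. 209.] [544.2 125.8  48.5]
plate 0.82 [283. 266.] [563.1 -71.   20. ]
tare_top 0.75 [236. 292.] [ 439.3 -101.    22. ]
tare_top 0.22 [245. 220.] [550.  113.3  22. ]
lemon_center 0.74 [395. 259.] [ 792.1 -166.3   29. ]
tin 0.73 [350. 227.] [785.5  -1.2   0. ]
board 0.73 [245. 219.] [562.1 142.3   0. ]
scale 0.61 [280. 272.] [558.4 -67.    0. ]
side ['color', 'fx', 'fy', 'cx', 'cy', 'xyz', 'orientation', 'R', 't'] [-243.49291175   15.66910932  995.15398003]
bowl_center 0.76 [189. 203.] [651.1 362.1  48.5]
bowl_center 0.57 [279. 244.] [534.4 105.   48.5]
plate 0.55 [351. 250.] [555.5 -76.2  20. ]
tare_top 0.47 [360. 288.] [439.7 -99.4  22. ]
tin 0.55 [322. 186.] [802.3   8.4   0. ]
tin 0.21 [280. 241.] [583.9 108.8   0. ]
board 0.59 [265. 248.] [555.  144.2   0. ]
wrist ['color', 'fx', 'fy', 'cx', 'cy', 'hand_eye', 'R', 't'] [ 194.15104914 -491.97242292  373.52458839]
```

View pics/scene0.png

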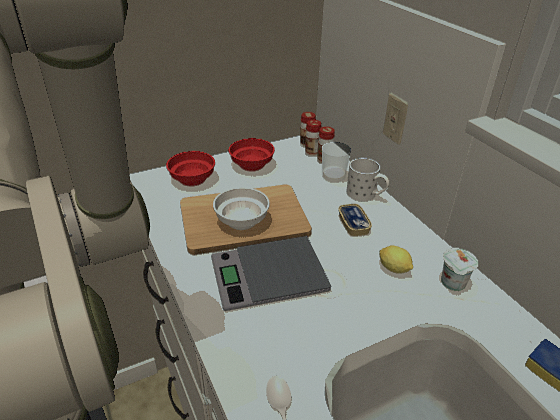

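View pics/side0.png

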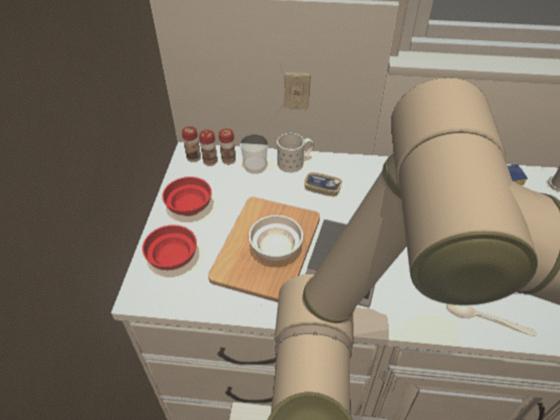

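Run:
```python
from h import *
s=ctrl.sense();M=rot(s['ee_rot']);print(M.round(3))
d=np.array([450,20,300])-s['eef_pos'];print((M.T@d).round(1))
```

```text
[[ 0.     0.244 -0.97 ]
 [ 0.    -0.97  -0.244]
 [-1.    -0.    -0.   ]]
[ -68.7 -434.5 -441.3]
```

View pics/wrist0.png

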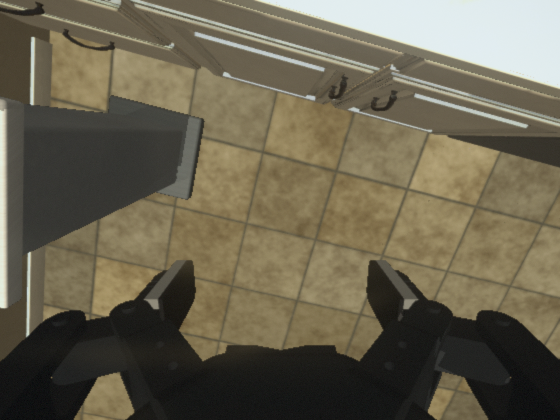

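>>> {"method": "arm_command", "body": {
  "plan": [
    [-0.03,-0.036,-0.036,0,1],
    [-0.03,-0.036,-0.036,0,1],
    [-0.009,-0.036,-0.036,0,1],
    [0,-0.036,-0.036,0,1],
    [0,-0.036,-0.036,0,1],
    [0,-0.036,-0.036,0,1],
    [0,-0.036,-0.037,0,1],
    [0,-0.036,-0.037,0,1],
    [0,-0.036,-0.037,0,1],
    [0,-0.036,-0.038,0,1],
    [0,-0.036,-0.038,0,1],
    [0,-0.036,-0.038,0,1]
  ]
}}

```text
time_s: 2.7
eef_pos: [451.1, 19.3, 300.5]
ee_rot: [0.087, 0.702, 0.087, -0.702]
force: [0.8, -1.3, -0.1]
grip_width: 0.999
```

Run:
```python
from h import *
s=ctrl.sense();print(s['time_s'],s['eef_pos'],rot(s['ee_rot']).round(3),s['joints'].round(2))
Z=dict(bowl_center=48.5,plate=20,tare_top=22,board=0,scale=0)
for n in ['wrist','scene','side']:
    c=cap(n,n+'1.png');print(n,c['t'])
    for q in Z:
        for r in ctrl.place_of(n,q)[:3]:
            print(q,round(r['score'],2),np.round(r['uv']),np.round(onz(c,r['uv'],Z[q]),1))
```

```text
2.7 [451.05344643  19.25788408 300.48689083] [[ 0.001  0.245 -0.97 ]
 [-0.    -0.97  -0.245]
 [-1.     0.    -0.001]] [-0.22  0.1   1.58 -0.    1.46  1.11]
wrist [516.88098211  36.43619518 442.75303041]
bowl_center 0.78 [29. 77.] [504.3 357.1  48.5]
bowl_center 0.59 [227.  99.] [538.9 112.5  48.5]
plate 0.82 [362. 123.] [555.9 -70.6  20. ]
tare_top 0.71 [358. 215.] [ 428.3 -105.6   22. ]
scale 0.59 [358. 120.] [560.9 -67.7   0. ]
scene [ 202.36281401 -744.63917864  745.35078348]
bowl_center 0.77 [251. 156.] [669.3 345.1  48.5]
bowl_center 0.63 [243. 209.] [550.3 123.4  48.5]
bowl_center 0.61 [192. 170.] [494.  347.   48.5]
plate 0.96 [281. 264.] [559.5 -64.6  20. ]
tare_top 0.53 [236. 291.] [439.7 -97.5  22. ]
board 0.73 [242. 218.] [555.8 147.6   0. ]
scale 0.72 [283. 272.] [562.5 -69.3   0. ]
side [-243.49291175   15.66910932  995.15398003]
plate 0.93 [351. 249.] [558.6 -77.7  20. ]
plate 0.59 [347. 254.] [540.1 -66.3  20. ]
tare_top 0.72 [362. 287.] [ 444.8 -104.4   22. ]
scale 0.66 [346. 258.] [544.7 -66.9   0. ]
```

View pics/wrist1.png

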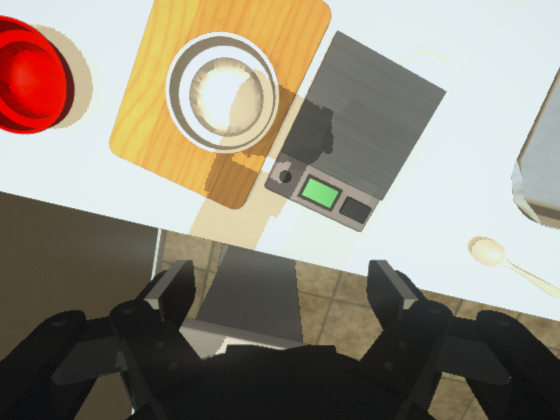

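Run:
```python
from h import *
c=cap('wrist','wrist1b.png')
m=ctrl.regions_of('wrist','bowl_center')
for r in m[:3]:
    k=r['mask'].astype(np.uint8);cs=max(cv2.findContours(k,0,1)[0],key=len);h=cv2.convexHull(cs)
    e=cv2.fitEllipse(h);p=np.array([onz(c,q,75.5)[:2] for q in h[:,0]])
    A=np.c_[2*p,np.ones(len(p))];x=np.linalg.lstsq(A,(p**2).sum(1),rcond=None)[0]
    print(r['score'],r['uv'],e,'circle',x[:2],np.sqrt(x[2]+x[0]**2+x[1]**2))
for r in ctrl.regions_of('wrist','plate')[:1]:
    k=r['mask'].astype(np.uint8);cs=max(cv2.findContours(k,0,1)[0],key=len)
    p=np.array([onz(c,q,20)[:2] for q in cs[:,0]],np.float32);print('plateside mask',cv2.minAreaRect(p))
for uv,z in [((337,31),20),((446,92),20),((381,200),20),((355,210),22),((286,176),20)]:print(uv,onz(c,uv,z).round(1))
P=[onz(c,u,20) for u in [(337,31),(446,92),(381,200)]]
print((P[0]+P[2])/2,np.linalg.norm(P[1]-P[0]),np.linalg.norm(P[1]-P[2]))
im=cv2.imread('pics/wrist1b.png')[0:250,90:470];cv2.imwrite('pics/w1z.png',cv2.resize(im,None,fx=2.1,fy=2.1))
```

```text
0.84 [221.4, 90.8] ((220.6544952392578, 90.99761962890625), (112.36388397216797, 122.8586196899414), 161.3350372314453) circle [540.35463645 113.94478199] 66.68810465650488
0.79 [29.7, 79.1] ((4.192600250244141, 72.32662963867188), (106.69345092773438, 146.1686248779297), 121.64891815185547) circle [499.76929996 348.05751931] 62.18848267009937
0.69 [351.1, 133.0] ((357.8551330566406, 118.28952026367188), (133.6221466064453, 287.2445373535156), 28.558408737182617) circle [531.39580699 -46.07417285] 111.43292339944547
plateside mask ((528.938720703125, -61.691062927246094), (170.87486267089844, 229.0643768310547), 78.55032348632812)
(337, 31) [654.9  -4.6  20. ]
(446, 92) [ 621.2 -169.1   20. ]
(381, 200) [ 457.9 -134.1   20. ]
(355, 210) [ 434.  -100.7   22. ]
(286, 176) [457.9  12.4  20. ]
[556.39397847 -69.35443964  20.        ] 167.94329747557126 167.08000943716027
```

View pics/w1z.png

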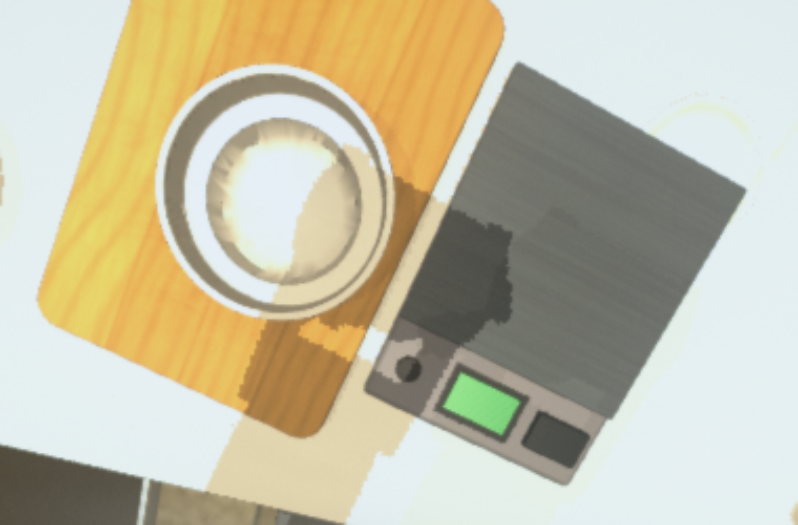

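>>> {"method": "arm_command", "body": {
  "plan": [
    [0.02,-0.001,-0.022,0,0.5],
    [0.03,-0.001,-0.022,0,0.5],
    [0.035,-0.001,-0.022,0,0.5],
    [0.035,-0.001,-0.022,0,0.5],
    [0.035,0,-0.022,0,0.5],
    [0.025,0,0,0,0.5],
    [0.01,0,0,0,0.5],
    [0,0,0,0,0.5]
  ]
}}

```text
time_s: 4.75
eef_pos: [556.0, 48.3, 110.4]
ee_rot: [-0.087, -0.702, -0.087, 0.702]
force: [-0.3, -0.1, 0.5]
grip_width: 0.501
```

Run:
```python
from h import *
s=ctrl.sense();print(s['time_s'],s['eef_pos'],s['grip_width'],s['force'])
c=cap('wrist','wrist2.png')
for r in ctrl.regions_of('wrist','bowl_center')[:2]:
    k=r['mask'].astype(np.uint8);cs=max(cv2.findContours(k,0,1)[0],key=len);h=cv2.convexHull(cs)
    print(r['score'],r['uv'],cv2.boundingRect(h))
```

```text
4.75 [555.96848377  48.27734331 110.41772541] 0.5008832024129568 [-0.28406081 -0.07282365  0.4928046 ]
0.78 [175.1, 219.9] (75, 133, 207, 182)
```

View pics/wrist2.png

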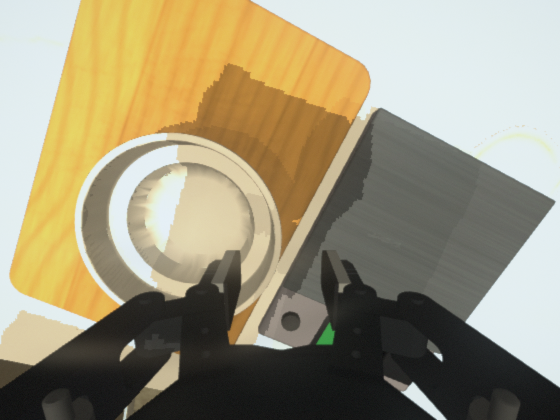

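Run:
```python
from h import *
c=cap('wrist','wrist2b.png')
print(proj(c,[556,48.3,75.5]),proj(c,[556.4,49.9,75.5]))
for uv in [(281,225),(75,222),(178,133)]:print(onz(c,uv,75.5))
```

```text
[281.37335465 240.62771518] [279.15555585 239.51162942]
[566.37424851  51.17378087  75.5       ]
[535.8423937  180.36562089  75.5       ]
[606.94379672 124.40247843  75.5       ]
```

>>> {"method": "arm_command", "body": {
  "plan": [
    [0.015,-0.001,0,0,0.5],
    [0.02,0,0,0,0.5],
    [0.012,0,0,0,0.5],
    [0.005,0,0,0,0.5],
    [0,0,0,0,0.5]
  ],
  "squeeze": 20
}}

```text
time_s: 5.52
eef_pos: [555.9, 49.2, 58.3]
ee_rot: [0.087, 0.702, 0.087, -0.702]
force: [0.6, 0.1, -0.3]
grip_width: 0.501
```

Run:
```python
from h import *
s=ctrl.sense();print(s['time_s'],s['eef_pos'],s['force'])
c=cap('wrist','wrist3.png');c=cap('scene','scene3.png')
```

```text
5.525 [555.87453045  49.24500767  58.28666531] [ 0.58458723  0.06896052 -0.2519277 ]
```

View pics/wrist3.png

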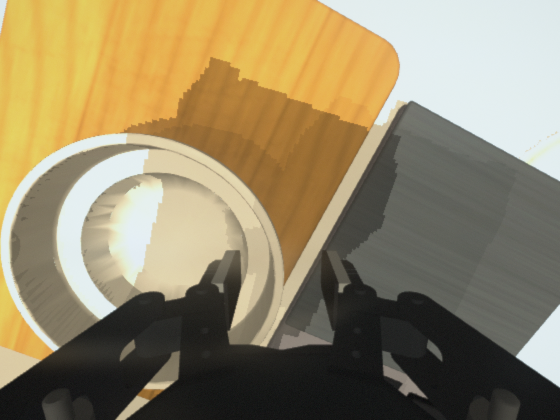

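Rim's right edge (col ~282) lies midway between the pads (240 and 325), inner finger inside the bowl. Close, then lift slightly.

>>> {"method": "arm_command", "body": {
  "plan": [
    [0,0,0,0,0.3],
    [0,0,0,0,0.1],
    [0,0,0,0,0],
    [0,0,0,0,0],
    [0,0,0,0,0],
    [0,0,0,0,0]
  ],
  "squeeze": 25
}}

```text
time_s: 6.38
eef_pos: [556.0, 49.1, 58.5]
ee_rot: [0.087, 0.702, 0.087, -0.702]
force: [-0.4, -1.5, 3.1]
grip_width: 0.115
```

>>> {"method": "arm_command", "body": {
  "plan": [
    [-0.003,0,0,0,0],
    [-0.003,0,0,0,0],
    [0,0,0,0,0],
    [0,0,0,0,0]
  ]
}}

```text
time_s: 6.88
eef_pos: [555.7, 49.3, 64.2]
ee_rot: [-0.087, -0.702, -0.087, 0.702]
force: [0.1, -0.6, -1.3]
grip_width: 0.113
```

Run:
```python
from h import *
s=ctrl.sense();print(s['time_s'],s['eef_pos'],s['force'],s['grip_width'])
c=cap('wrist','wrist4.png');c=cap('side','side4.png')
cv2.imwrite('pics/side4z.png',cv2.resize(c['color'][150:330,150:420,::-1],None,fx=2.8,fy=2.8))
c=cap('scene','scene4.png')
cv2.imwrite('pics/scene4z.png',cv2.resize(c['color'][140:320,130:400,::-1],None,fx=2.8,fy=2.8))
```

```text
6.875 [555.67731519  49.32632845  64.15570947] [ 0.08492792 -0.64432443 -1.29815094] 0.11301873239789009
```

View pics/wrist4.png

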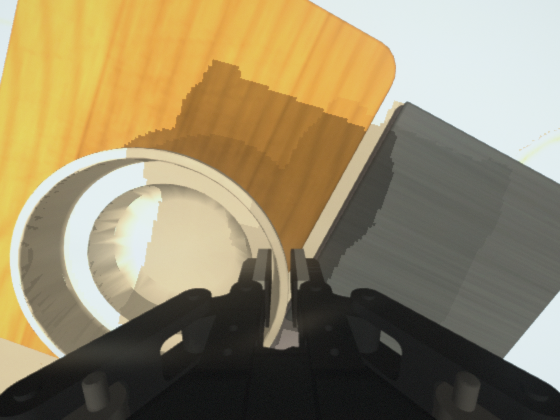

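View pics/scene4z.png

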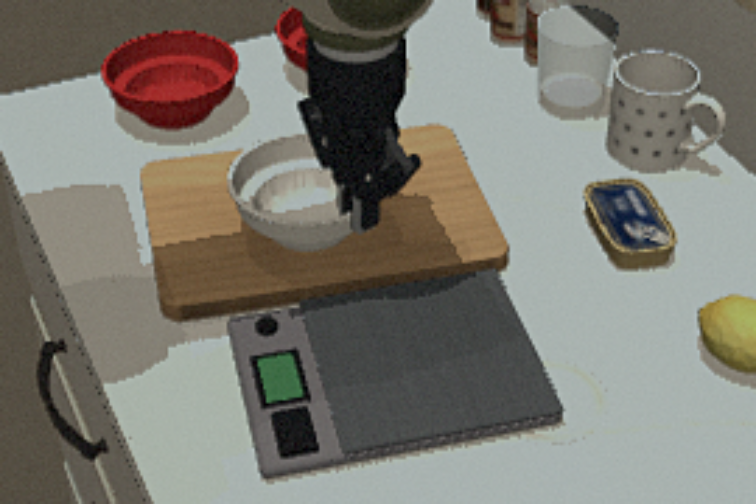

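>>> {"method": "arm_command", "body": {
  "plan": [
    [-0.004,0.006,0.001,0,0],
    [0,0.015,0.002,0,0],
    [0,0.02,0.003,0,0],
    [0,0.023,0.004,0,0],
    [0,0.025,0.004,0,0],
    [0,0.025,0.004,0,0],
    [0,0.023,0.004,0,0],
    [0,0.02,0.003,0,0],
    [0,0.015,0.002,0,0],
    [0,0.009,0.001,0,0],
    [0,0,0,0,0],
    [0,0,0,0,0]
  ]
}}

```text
time_s: 8.52
eef_pos: [572.8, -132.5, 68.3]
ee_rot: [-0.087, -0.702, -0.087, 0.702]
force: [0.2, 0.7, -1.8]
grip_width: 0.118
```

Run:
```python
from h import *
s=ctrl.sense();print(s['time_s'],s['eef_pos'],s['force'],s['grip_width'])
c=cap('wrist','wrist5.png')
p=lambda z:None
for uv in [(15,260)]:pass
for r in ctrl.regions_of('wrist','bowl_center')[:2]:
    k=r['mask'].astype(np.uint8);cs=max(cv2.findContours(k,0,1)[0],key=len)
    print(r['score'],r['uv'],cv2.boundingRect(cs))
c=cap('scene','scene5.png')
for q,z in [('bowl_center',57),('plate',20)]:
  for r in ctrl.place_of('scene',q)[:3]: print(q,r['score'],r['uv'],onz(c,r['uv'],z))
cv2.imwrite('pics/scene5z.png',cv2.resize(c['color'][140:320,130:400,::-1],None,fx=2.8,fy=2.8))
```

```text
8.525 [ 572.81351532 -132.50572659   68.25464446] [ 0.15306875  0.65663557 -1.77388301] 0.1184513220979774
0.62 [127.1, 241.4] (10, 147, 280, 210)
bowl_center 0.72 [281.2, 251.8] [560.17141528 -64.59282138  57.        ]
bowl_center 0.51 [248.7, 156.6] [658.00261121 333.1530597   57.        ]
plate 0.76 [284.5, 263.8] [568.21126874 -66.35129257  20.        ]
```

View pics/wrist5.png

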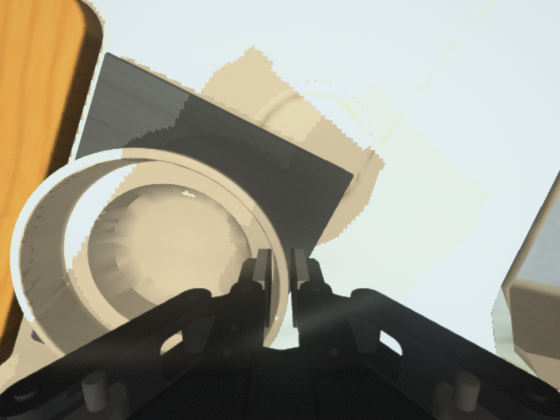

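View pics/scene5z.png

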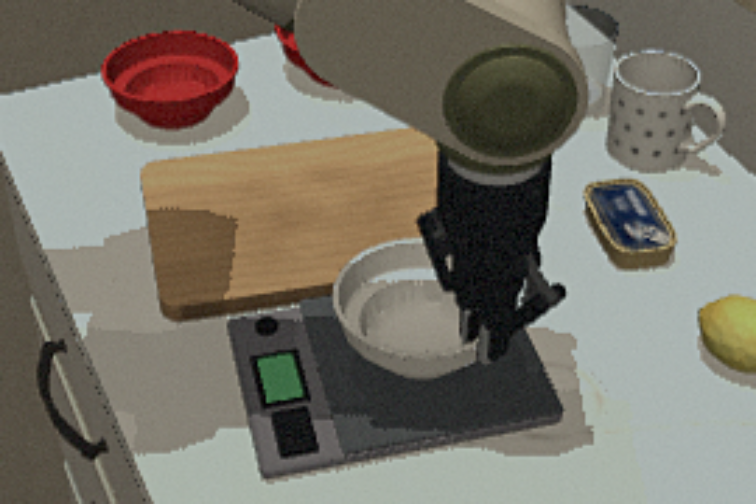

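>>> {"method": "arm_command", "body": {
  "plan": [
    [0.004,0,0,0,0],
    [0.004,0,0,0,0],
    [0.003,0,0,0,0],
    [0,0,0,0,0],
    [0,0,0,0,0]
  ]
}}

```text
time_s: 9.4
eef_pos: [572.8, -133.1, 57.3]
ee_rot: [-0.087, -0.702, -0.087, 0.702]
force: [-1.3, -0.7, -0.3]
grip_width: 0.121
```

>>> {"method": "arm_command", "body": {
  "plan": [
    [0,0,0,0,0.2],
    [0,0,0,0,0.35],
    [0,0,0,0,0.5],
    [0,0,0,0,0.5],
    [-0.005,0,0,0,0.5],
    [-0.02,0,0,0,0.5],
    [-0.03,0,0,0,0.5],
    [-0.03,0,0,0,0.5],
    [-0.04,0,0.02,0,0.3],
    [-0.04,0,0.04,0,0],
    [-0.03,0,0.04,0,0],
    [0,0,0.04,0,0]
  ]
}}

```text
time_s: 10.9
eef_pos: [436.6, -167.9, 254.8]
ee_rot: [0.088, 0.703, 0.086, -0.7]
force: [0.2, -0.7, -0.7]
grip_width: 0.001
```

Run:
```python
from h import *
s=ctrl.sense();print(s['time_s'],s['eef_pos'],s['force'],s['grip_width'])
for n in ['wrist','scene']:
  c=cap(n,n+'6.png')
  for q,z in [('bowl_center',47),('plate',20),('tare_top',22)]:
    for r in ctrl.place_of(n,q)[:3]: print(n,q,r['score'],r['uv'],onz(c,r['uv'],z))
```

```text
10.9 [ 436.55446745 -167.8824304   254.81820033] [ 0.23974384 -0.71265978 -0.73929544] 0.0008187905259260512
wrist bowl_center 0.74 [220.7, 69.3] [551.36902246 -70.66963891  47.        ]
wrist tare_top 0.56 [230.9, 176.4] [ 433.66033918 -102.02247627   22.        ]
scene bowl_center 0.82 [189.8, 171.1] [488.2469496 345.5098062  47.       ]
scene bowl_center 0.71 [280.8, 253.2] [562.53689302 -58.39445063  47.        ]
scene bowl_center 0.52 [351.4, 221.4] [764.29252469 -30.44613149  47.        ]
scene plate 0.74 [281.1, 265.4] [559.16791423 -67.65425094  20.        ]
scene tare_top 0.75 [234.9, 291.2] [438.17996382 -96.76089412  22.        ]
```

View pics/wrist6.png

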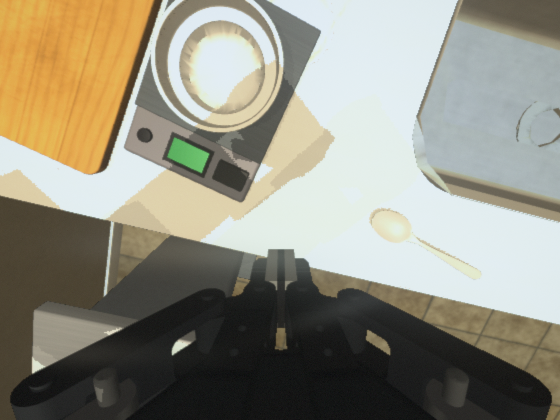

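View pics/scene6.png

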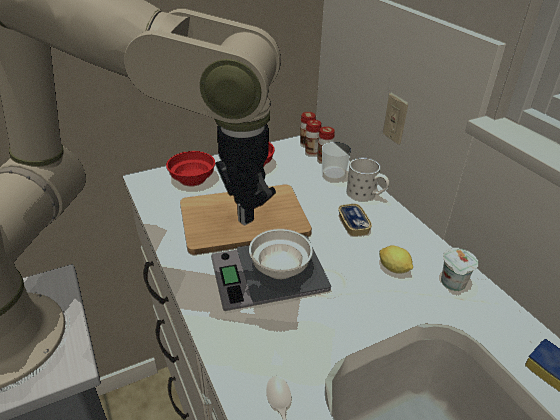

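Run:
```python
from h import *
s=ctrl.sense();M=rot(s['ee_rot'])
c=cap('wrist','wrist7.png')
print('plate corner',onz(c,(320,32),20),'bowl bottom',onz(c,(222,65),23))
for r in ctrl.regions_of('wrist','bowl_center')[:1]:
    k=r['mask'].astype(np.uint8);cs=max(cv2.findContours(k,0,1)[0],key=len);h=cv2.convexHull(cs);h=h[h[:,0,1]>3]
    p=np.array([onz(c,q,74)[:2] for q in h[:,0]])
    A=np.c_[2*p,np.ones(len(p))];x=np.linalg.lstsq(A,(p**2).sum(1),rcond=None)[0]
    print('circle',x[:2],np.sqrt(x[2]+x[0]**2+x[1]**2))
t=onz(c,(231,176.5),22);print(t)
for r in ctrl.regions_of('wrist','tare_top')[:1]:print(r['uv'],onz(c,r['uv'],22))
print((M.T@(np.array([434,-101.5,24])-s['eef_pos'])).round(1),M.round(3))
```

```text
plate corner [ 620.61433067 -165.91139591   20.        ] bowl bottom [559.23422804 -64.84197568  23.        ]
circle [551.72640812 -72.04484639] 66.58440844352894
[ 434.08360422 -100.91052695   22.        ]
[231.3, 177.3] [ 433.16432939 -101.49269143   22.        ]
[228.1 -64.4 -12.6] [[-0.     0.245 -0.97 ]
 [ 0.    -0.97  -0.245]
 [-1.    -0.     0.   ]]
```

>>> {"method": "arm_command", "body": {
  "plan": [
    [0.025,-0.02,-0.0126,0,0],
    [0.035,-0.024,0,0,0],
    [0.04,-0.02,0,0,0],
    [0.04,0,0,0,0],
    [0.035,0,0,0,0],
    [0.025,0,0,0,0],
    [0.015,0,0,0,0],
    [0.008,0,0,0,0],
    [0,0,0,0,0],
    [0,0,0,0,0]
  ]
}}

```text
time_s: 12.7
eef_pos: [434.1, -102.3, 29.8]
ee_rot: [0.087, 0.702, 0.087, -0.701]
force: [0.3, 0.5, -0.3]
grip_width: 0.001
```

Run:
```python
from h import *
s=ctrl.sense();print(s['time_s'],s['eef_pos'],s['force'])
c=cap('wrist','wrist8.png');
c=cap('scene','scene8.png')
cv2.imwrite('pics/scene8z.png',cv2.resize(c['color'][180:330,170:370,::-1],None,fx=3.8,fy=3.8))
```

```text
12.7 [ 434.06225242 -102.29139714   29.82322392] [ 0.29420532  0.53658422 -0.29999648]
```

View pics/scene8z.png

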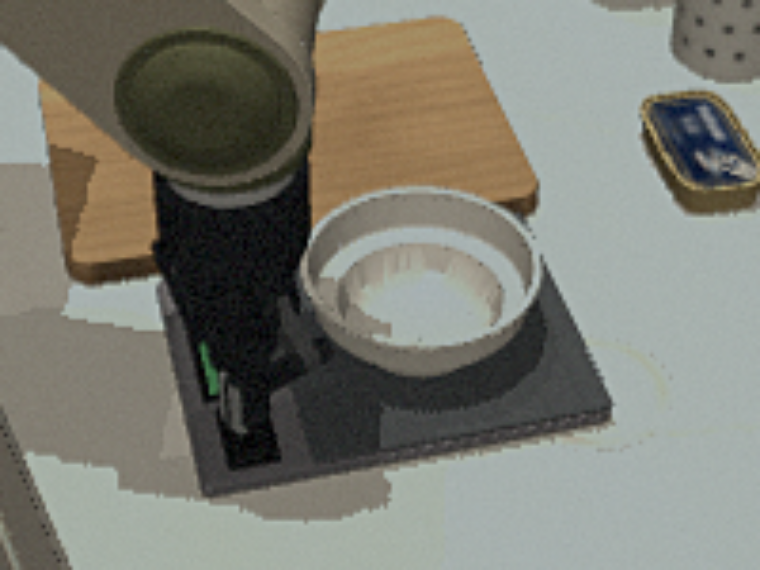

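View pics/wrist8.png

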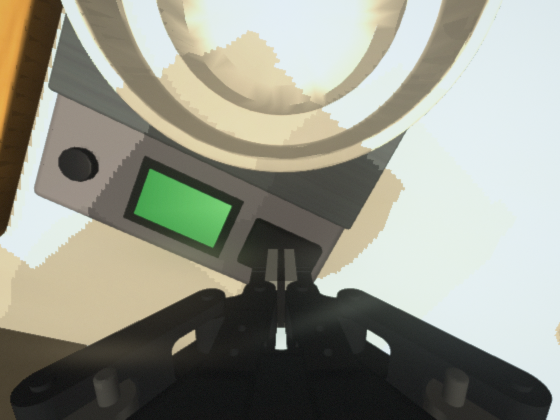

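>>> {"method": "arm_command", "body": {
  "plan": [
    [0.005,0,0,0,0],
    [0.003,0,0,0,0],
    [0.002,0,0,0,0],
    [0.001,0,0,0,0],
    [0,0,0,0,0]
  ]
}}

```text
time_s: 13.42
eef_pos: [433.7, -102.1, 18.3]
ee_rot: [-0.087, -0.702, -0.087, 0.702]
force: [-0.4, -0.1, 2.8]
grip_width: -0.001
```

>>> {"method": "arm_command", "body": {
  "plan": [
    [0.001,0,0,0,0],
    [0,0,0,0,0],
    [0,0,0,0,0]
  ]
}}

```text
time_s: 13.8
eef_pos: [433.7, -102.2, 17.4]
ee_rot: [0.087, 0.702, 0.087, -0.702]
force: [-1.4, 0.4, 3.0]
grip_width: -0.003
```

>>> {"method": "arm_command", "body": {
  "plan": [
    [0.0005,0,0,0,0],
    [0,0,0,0,0],
    [0,0,0,0,0]
  ]
}}

```text
time_s: 14.18
eef_pos: [433.7, -102.2, 17.0]
ee_rot: [0.087, 0.702, 0.087, -0.702]
force: [-2.0, 0.7, 6.5]
grip_width: -0.005
```

>>> {"method": "arm_command", "body": {
  "plan": [
    [-0.001,0,0,0,0],
    [-0.004,0,0,0,0],
    [-0.01,0,0,0,0],
    [-0.02,0,0,0,0],
    [-0.035,0,0,0,0],
    [-0.045,0,0,0,0],
    [-0.045,0,0,0,0],
    [-0.045,0,0,0,0],
    [-0.03,0,0,0,0],
    [-0.01,0,0,0,0],
    [0,0,0,0,0],
    [0,0,0,0,0]
  ]
}}

```text
time_s: 15.68
eef_pos: [433.3, -101.9, 260.5]
ee_rot: [-0.087, -0.701, -0.088, 0.702]
force: [0.1, -0.7, 0.1]
grip_width: 0.001
```

Run:
```python
from h import *
s=ctrl.sense();print(s['time_s'],s['eef_pos'],s['force'])
c=cap('wrist','wrist9.png')
for r in ctrl.regions_of('wrist','bowl_center')[:1]:
    k=r['mask'].astype(np.uint8);cs=max(cv2.findContours(k,0,1)[0],key=len);h=cv2.convexHull(cs);h=h[h[:,0,1]>3]
    p=np.array([onz(c,q,74)[:2] for q in h[:,0]])
    A=np.c_[2*p,np.ones(len(p))];x=np.linalg.lstsq(A,(p**2).sum(1),rcond=None)[0]
    print('circle',x[:2],np.sqrt(x[2]+x[0]**2+x[1]**2))
cap('scene','scene9.png')
```

```text
15.675 [ 433.25058791 -101.94261862  260.52072748] [ 0.12794055 -0.68013835  0.13621724]
circle [552.01970417 -71.7204173 ] 67.07132152057297
```

View pics/wrist9.png

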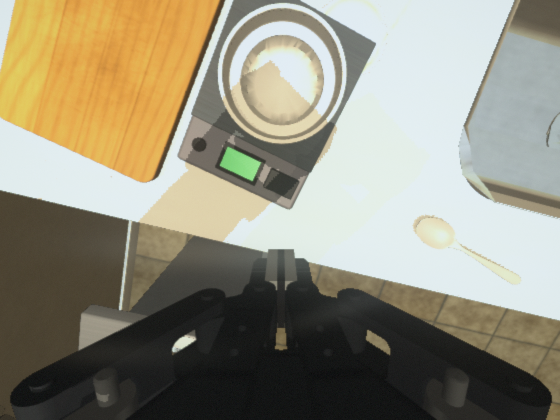

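View pics/scene9.png

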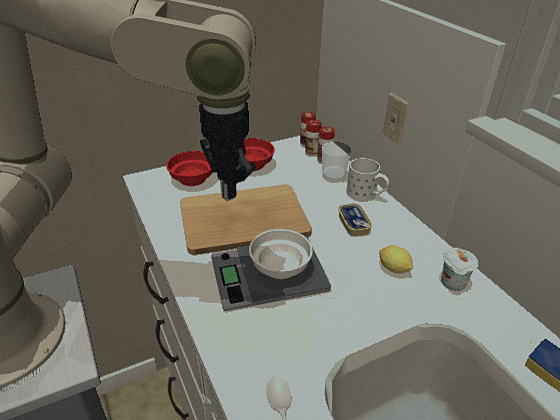

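The bowl stands upright on the plate. The keys are clear, the lemon is at (396,259) and the tin at (354,219), both unmoved.

```bash
python3 -c "
from rig import ctrl
print(ctrl.finish_job())"
```

```text
the job is handed in; nothing more can be done
None
```

The bowl is on the scale, let go, and the tare key has been pressed and released; I handed the job in at about 16 s of the 56 s allowed.

**What I did:** I pinched the bowl by its rim and lifted it about 10 mm. I carried it across to the plate, set it down and released it. Then, with the fingers shut, I pressed the tare key down and withdrew straight up.

**Last checks:**
- **Bowl position:** its axis measured at (552, -72) mm against the plate centre at about (557, -69) mm. That is roughly 6 mm off, well inside the 35 mm limit. It stands upright and did not shift during the press.
- **Measurement disagreement:** one scene-camera reading put the bowl about 12 mm from that plate centre. It is also within the limit, and I trusted the circle fit from the wrist camera more.
- **Tare press:** the fingertips reached 17.0 mm and the force rose to 6.5 N, above the 3.6 N full-press force, so the key bottomed out. I could not read the key's travel directly. That it came up again I infer from its spring and from the arm being well clear.
- **Everything else:** in the last pictures the lemon and tin looked unmoved. The arm never came near the small round key, and it was touching nothing when I handed in.

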